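# Fit the matching slotted flange into the clamshell test jig

### The job

Press the release pad on the test jig so that its clear lid springs open. Then find the one flange whose slots line up with the three studs in the jig, and slide it along the bench into the jig, under the stud heads, until it is fully home against the stop at the back. Leave the lid open, the other two flanges where they lie, and the things standing around undisturbed.

Things in the scene. Friction and masses are not known exactly. Their poses are not given: they have to be found in the camera images.
- jig: Fixed aluminium test jig with a clear clamshell lid; its mouth faces its own -x side, towards the robot. Origin: on the bench (z = 0), where the centre of a fully home flange lies; +x points into the jig, +y to its left. All points below are in this frame, mm. Stop face of the 41 mm high rear block at x = 50. Flanges slide on the bench itself, no step. Bench clear in front of the mouth.
- jig_mouth (a point): Middle of the mouth, 9 mm above the bench, at jig (-50, 0). Two guide rails run from x = -50 to +50, inner faces at y = +-56.5, 18 mm high; flared lead-ins reach forward to x = -82, where they are 145 mm apart inside, 170 mm outside. A home flange ends flush with the front of the rails. The closed lid's skirt (x = -60) bars the mouth to 10 mm above the bench.
- stud_mid (a point): Top of the middle one of the three fixed upright studs, 29 mm above the bench, at jig (30, 0). The other two stand at (15, 38) and (15, -38). Studs are 9 mm thick; their heads, 17 mm wide, begin 21 mm above the bench.
- jig_lid (a joint): Lid angle about its hinge (along the jig's y at x = 66, z = 50): 0 closed and latched, lid 55 mm high; 1.75 rad open at its stop, upright at the back, 0.18 m high. Once unlatched, a spring opens it within about a second and keeps it open. It sweeps over the jig within y = +-66 (its catch tab, x = -44 to -16, to y = 85).
- release_pad (a point): Centre of the top of the black release pad (34 x 30 mm, level, 54.5 mm above the bench) at jig (-30, 137), on the latch at the jig's left side (x = -57 to -3, y = 69 to 152, up to 59 mm high). Press it straight down with 2 to 6 N: the latch lets go before the pad reaches its end stop, about 14 mm down. It springs back.
- release (a joint): Angle of the release rocker that carries the pad: 0 at rest, 0.26 rad fully pressed (pad about 14 mm down). Sprung back to 0.
- flange_a: Loose steel flange, flat plate 100 (x) by 110 (y) by 16 mm thick, 0.25 to 0.5 kg, smooth (slides easily), lying flat. Origin: centre of its outline, on its underside; z up. Bore: 46 mm round through hole centred at x = -6, y = 0. Three 14 mm wide slots, cut through, open at its +x edge (away from the robot): at y = +38 and -38, back to x = 8, and at y = 0, back to x = 22 mm.
- flange_b: Loose steel flange with the outline, thickness, bore, mass and origin of flange_a, but only two slots, at y = +38 and -38 mm (back to x = +8 mm).
- flange_c: Loose steel flange with the outline, thickness, bore, mass and origin of flange_a, but its three slots stand close together, at y = +22, 0 and -22 mm (all back to x = 22 mm).
- bottle: White reagent bottle with an orange screw cap, 61 mm across, 132 mm high; bystander, loose. Origin: centre of its underside.
- wash_bottle: White wash bottle with a red cap and bent spout, 212 mm high, 68 mm wide; bystander, loose. Origin: centre of its underside.
- freezer_box: Blue lidded freezer box, 104 x 97 mm, 52 mm high; bystander, loose. Origin: centre of its underside.

How it is judged:
By the outcome, as a careful person would: the job done as asked, in the order asked, and still so for the second after the job is handed in, with the robot touching nothing.
It also fails if it takes over 72 s, if anything falls off the work surface, if the arm or the gripper's body presses on something with over 40 N, if the wrist force passes 120 N, or if a joint passes its speed limit or range.

### The arm

A 6-joint arm with a two-finger parallel gripper is mounted at the origin on a cart in front of the work surface, level with it; the furniture and walls round the work are solid. World frame = base frame: x ahead of the robot, y to its left, z up, the work surface at z = 0. Lengths are in m, angles in degrees, forces in N, time in s.
With the tool pointing down it reaches from about 0.35 to 0.875 m from the base axis. Payload 4.2 kg.
Tool frame: the origin (TCP) lies between the finger pads; the fingertips stand 19 mm ahead of it and the grasp point (between the pads) is the TCP; z points along the fingers, y is the line along which they close (so a half turn about z gives the same grasp; the last joint's range is limited). The gripper opens to 87 mm and grips with 3 to 60 N. Pads are 19 mm wide; open, the fingers measure 117 mm over their backs; the gripper's body (75 mm by 190 mm) begins 51 mm behind the grasp point.
Start: joints at [-53.824, 22.042, 0.453, 0, -68.411, -14.817], TCP at [0.228, -0.582, 0.242] pointing down, gripper open.
Joint ranges: [-179.83, 179.83], [-69.29, 118.12], [-61.27, 80.66], [-181.25, 117.63], [-171.15, -9.14], [-177.46, 177.46]. Speed limits (degrees/s): [159.86, 159.86, 180, 180, 180, 180].

### API

Orientations are given as a 3x3 rotation matrix whose columns are the frame's x, y, z axes.
In Python, from station import r gives the robot as it stands.
- The arm moves only by the tool drive_tool, never from a script. Its argument "steps" is one flat list of numbers, 7 for each row, row after row: the turn, a rotation vector about the tool's x, y, z in rad, then the shift along the tool's x, y, z in m, then the opening, from 0 (shut) to 1 (fully open). A call has 1 to 10 rows; each row shifts and turns the commanded pose from where the row before left it, along the tool's axes as they then stand; what a row does not reach is not made up. A row lasts 1/12 s, in which the tool goes at most 41.7 mm and 7.16 degrees, less where a joint would pass 70% of its speed; a pose out of reach is approached as far as the arm can. A call is refused whole if a number of a shift passes 0.0417 or a number of a turn 0.125, either way. A call with a gripper value outside its range is refused whole. The fingers move at their own pace and stop on an object; the grip force is fixed at half the most. Time passes only in rows, so rows that do not move let the fingers close. It gives the time, the measured TCP pose, the force, the opening and the grip force at its end, in the units of the state.
- r.sense(): the state, without advancing time (a new reading comes with each control period).
- r.capture(name): name is "scene" or "top" or "wrist"; returns the picture (420x560x3 uint8, blue, green, red); there is no depth.
- r.camera_params(name): a dict with "camera_matrix" (3x3 intrinsics, pixels), "extrinsics" (4x4, takes a point from world to camera coordinates). Camera axes: x right, y down, z forward; pixel columns grow to the right and rows downward; lengths in m; the calibration is good to about 2 mm. The wrist camera is an equidistant fisheye: a pixel r from the principal point sees the ray r / f radians off the axis. A picture is of the moment at which its call begins: read the wrist's pose just before it. camera_params takes no time and is no camera call; for the wrist camera it gives the pose at the moment of the call.
- r.finish_job(): hands the job in; it is judged then, once.
The state is a dict: "time_s": time; "joints": joint angles; "joint_velocities": joint speeds; "effort": joint torques, N m; "tcp_pos": TCP position; "ee_rot": TCP orientation; "wrist_force": force on the tool from outside, world axes, zero at the start; "moment": the same for the moment, N m; "gripper_width": opening from 0.0 (shut) to 1.0 (fully open); "gripper_force": force on a finger pad.
Only numpy, scipy, OpenCV 4.12 (cv2) and the standard library are available. Lean on these libraries where they do the work, as an engineer would, in place of code of your own. Each camera call takes 0.05 s, during which the arm holds its last target. There are 200 camera calls.

## Working session

There is one attempt and no reset: what is moved stays moved. The work goes in short steps, Python scripts to look and compute and a tool call to move; the robot and the scene stay as the last step left them, time stands still between calls to the robot, and variables do not carry over. Pictures are saved under pics/ and viewed, at most 10 in all, crops included, and the job is handed in when it is done.

Besides the shell and the picture viewer there is one more tool, called after "Request:" in YAML: its name, and indented under it one key for each argument. drive_tool: Moves the arm, as the interface text tells. Its arguments: {"type":"object","properties":{"steps":{"type":"array"}},"required":["steps"]}

```bash
mkdir -p pics; ls; python3 - <<'E'
from station import r
import cv2
s=r.sense();print(s)
for n in("top","scene"):
    cv2.imwrite(f"pics/{n}0.png",r.capture(n));print(n,r.camera_params(n))
E
```

```text
pics
{'time_s': 0.0, 'joints': array([-5.38230841e+01,  2.20905151e+01,  3.77483562e-01, -2.91318487e-02,
       -6.84108717e+01, -1.48151680e+01]), 'joint_velocities': array([-0.09857044,  0.03922267, -0.06835964,  0.04520509, -0.03779625,
        0.03499819]), 'effort': array([-3.20871559e-04, -3.90666175e+01,  1.87407303e+01,  4.21988457e+00,
        1.09408065e-02, -2.20407014e-04]), 'tcp_pos': array([ 0.22745017, -0.58152259,  0.2404461 ]), 'ee_rot': array([[-9.31367482e-01, -3.64079405e-01, -8.94840841e-04],
       [-3.64080492e-01,  9.31365286e-01,  2.02461570e-03],
       [ 9.63028186e-05,  2.21145532e-03, -9.99997550e-01]]), 'wrist_force': array([-0.19539217, -1.09337778,  0.04114425]), 'moment': array([0.01080303, 0.00821326, 0.0094564 ]), 'gripper_force': 0.0, 'gripper_width': 1.0000425765444725}
top {'camera_matrix': array([[428.51327523,   0.        , 283.19986959],
       [  0.        , 428.51327523, 205.65908427],
       [  0.        ,   0.        ,   1.        ]]), 'extrinsics': array([[ 0.02804275, -0.99946386,  0.01689946,  0.06508754],
       [-0.99501354, -0.02952874, -0.09526862,  0.61210242],
       [ 0.09571656, -0.0141436 , -0.99530814,  1.3120962 ],
       [ 0.        ,  0.        ,  0.        ,  1.        ]])}
scene {'camera_matrix': array([[393.59843736,   0.        , 271.33451952],
       [  0.        , 393.59843736, 207.2946865 ],
       [  0.        ,   0.        ,   1.        ]]), 'extrinsics': array([[-0.72197364, -0.69180528, -0.01262994,  0.52969233],
       [-0.49371924,  0.52786623, -0.69108506,  0.31944439],
       [ 0.48476321, -0.49270955, -0.72266308,  1.03713974],
       [ 0.        ,  0.        ,  0.        ,  1.        ]])}
```

View pics/top0.png

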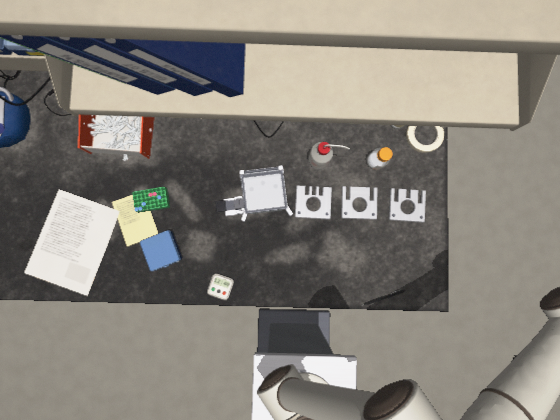

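View pics/scene0.png

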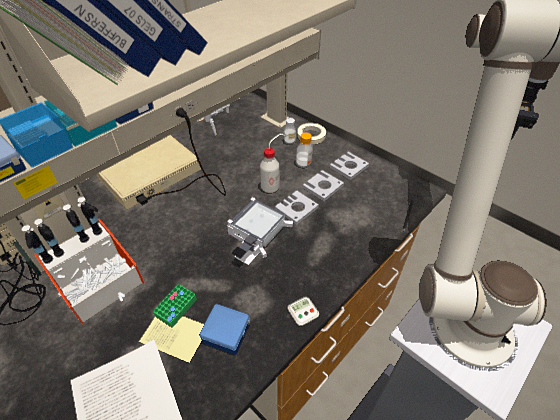

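Top view: jig at about (264,190) with its latch at (233,205). The flanges are at (313,203), (359,203) and (408,205), the bottles behind them. I'll zoom in to tell the slots apart and pick corners.

```bash
python3 - <<'E'
import cv2
a=cv2.imread("pics/top0.png")[160:230,215:435]
b=cv2.resize(a[:,:85],None,fx=8,fy=8,interpolation=cv2.INTER_CUBIC)
cv2.imwrite("pics/c1.png",b)
b=cv2.resize(a[:,75:],None,fx=5.5,fy=5.5,interpolation=cv2.INTER_CUBIC)
cv2.imwrite("pics/c2.png",b)
E
```

```text
(no output)
```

View pics/c1.png

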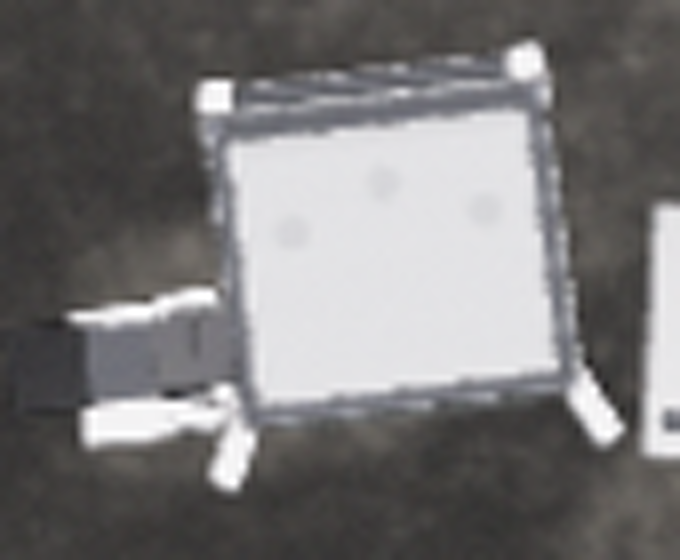

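View pics/c2.png

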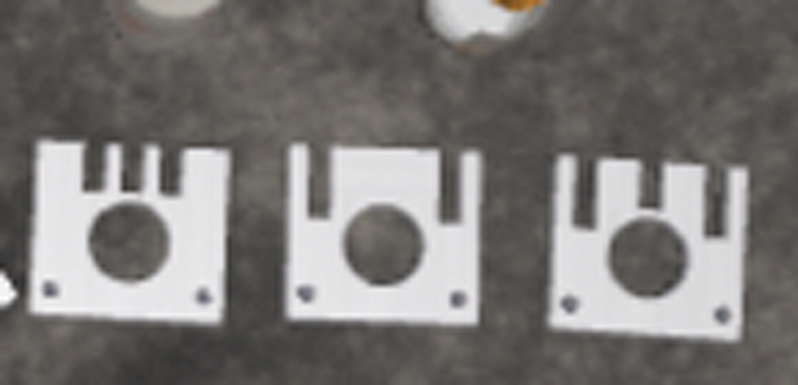

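Flange_a (slots 38 mm apart, three) is the rightmost, crop corners (559,155), (747,168), (740,340), (548,327). In the jig crop the studs show at (293,233), (384,183), (485,210) and the black pad at about (48,365).

```bash
cat > h.py <<'E'
import numpy as np, cv2
from station import r
def ray(name,px,z,P=None):
    """world point at height z seen at pixel px"""
    P=P or r.camera_params(name); K,E=P["camera_matrix"],np.array(P["extrinsics"])
    px=np.atleast_2d(np.array(px,float)); z=np.broadcast_to(z,len(px))
    q=(px-K[:2,2])/[K[0,0],K[1,1]]
    if name=="wrist":
        t=np.linalg.norm(q,axis=1,keepdims=True)+1e-12
        d=np.hstack([q/t*np.sin(t),np.cos(t)])
    else: d=np.hstack([q,np.ones((len(q),1))])
    d=d@E[:3,:3]; c=-E[:3,:3].T@E[:3,3]
    return (c+d*((z-c[2])/d[:,2])[:,None])[:,:2]
def fit(model,pts):
    m,p=np.array(model,float),np.array(pts)
    mc,pc=m.mean(0),p.mean(0); a,b=m-mc,p-pc
    th=np.arctan2((a[:,0]*b[:,1]-a[:,1]*b[:,0]).sum(),(a*b).sum())
    R=np.array([[np.cos(th),-np.sin(th)],[np.sin(th),np.cos(th)]])
    return pc-R@mc,np.degrees(th),R,(p-(m@R.T+pc-R@mc))*1e3
E
python3 - <<'E'
from h import *
np.set_printoptions(precision=4,suppress=True)
u=lambda p,s,o:(np.array(p)+.5)/s-.5+o
F=np.array([[50,55],[50,-55],[-50,55],[-50,-55]])/1e3
for n,c in dict(a=[(559,155),(747,168),(548,327),(740,340)],c=[(37,140),(231,150),(30,312),(222,324)],b=[(291,144),(481,152),(285,318),(478,325)]).items():
    t,th,R,e=fit(F,ray("top",u(c,5.5,[290,160]),.016));print(n,t,th);print(e)
px=u([(293,233),(384,183),(485,210),(48,365),(212,484),(622,437)],8,[215,160])
w=ray("top",px,[.029,.029,.029,.0545,.018,.018])
m=np.array([[15,38],[30,0],[15,-38],[-30,137],[-82,85],[-82,-85]])/1e3
t,th,R,e=fit(m,w);print("jig",t,th);print(e)
print(ray("top",[(160,250),(321,155),(380,160)],[.05,0.0,0.0]))
E
```

```text
a [ 0.6265 -0.3119] -2.559628416170302
[[-0.2838 -0.5955]
 [ 0.3516 -0.1295]
 [-0.359   0.8967]
 [ 0.2912 -0.1718]]
c [ 0.6268 -0.0121] -1.4970502074192562
[[-0.1034  1.2225]
 [ 0.3605 -1.0826]
 [ 0.2718  0.1228]
 [-0.5289 -0.2626]]
b [ 0.6293 -0.1586] -0.6802189783548763
[[ 0.328  -0.0101]
 [ 0.3194 -0.2895]
 [-0.5845  0.7591]
 [-0.0629 -0.4595]]
jig [0.6526 0.1449] 8.388145897299946
[[-1.5289 -0.0752]
 [-1.0394  0.3443]
 [-1.2302  0.1662]
 [ 0.2732 -1.2303]
 [ 2.5616 -3.5017]
 [ 0.9637  4.2967]]
[[ 0.4617  0.4529]
 [ 0.7811 -0.0354]
 [ 0.7707 -0.2272]]
```

```bash
python3 - <<'E'
from h import *
np.set_printoptions(precision=4,suppress=True)
for z in(.3,.35,.4,.45,.5,.55,.6,.7):print(z,ray("top",[(520,125),(300,118)],z).ravel(),ray("scene",[(320,32),(320,55)],z).ravel())
P=r.camera_params("wrist");print(P)
s=r.sense();print(s["tcp_pos"])
u=lambda p,s,o:(np.array(p)+.5)/s-.5+o
px=u([(293,233),(384,183),(485,210),(48,365)],8,[215,160])
w=ray("top",px,[.029,.029,.029,.0545]);m=np.array([[15,38],[30,0],[15,-38],[-30,137]])/1e3
t,th,R,e=fit(m,w);print("jig",t,th,w[3]);print(e)
T=np.array([*w[3],.24]);Re=s["ee_rot"]
print("shift in tool",Re.T@(T-s["tcp_pos"]), "yaw of y",np.degrees(np.arctan2(Re[1,1],Re[0,1])))
E
```

```text
0.3 [ 0.8095 -0.5143  0.8091  0.0501] [ 1.0377 -0.6133  0.9065 -0.4507]
0.35 [ 0.7941 -0.4854  0.7937  0.0526] [ 0.9638 -0.5157  0.8423 -0.3651]
0.4 [ 0.7786 -0.4564  0.7783  0.055 ] [ 0.89   -0.418   0.7781 -0.2794]
0.45 [ 0.7632 -0.4274  0.7629  0.0574] [ 0.8161 -0.3204  0.7139 -0.1938]
0.5 [ 0.7478 -0.3984  0.7475  0.0598] [ 0.7422 -0.2227  0.6498 -0.1081]
0.55 [ 0.7324 -0.3695  0.7321  0.0623] [ 0.6683 -0.125   0.5856 -0.0225]
0.6 [ 0.717  -0.3405  0.7167  0.0647] [ 0.5944 -0.0274  0.5214  0.0631]
0.7 [ 0.6861 -0.2826  0.6859  0.0695] [0.4466 0.1679 0.393  0.2344]
{'camera_matrix': array([[325.1923,   0.    , 273.8122],
       [  0.    , 325.1923, 211.8068],
       [  0.    ,   0.    ,   1.    ]]), 'extrinsics': array([[-0.364 ,  0.9314,  0.0016,  0.6242],
       [ 0.8918,  0.348 ,  0.2891, -0.0351],
       [ 0.2687,  0.1067, -0.9573,  0.3919],
       [ 0.    ,  0.    ,  0.    ,  1.    ]])}
[ 0.2275 -0.5816  0.2406]
jig [0.6516 0.1447] 8.200799179447483 [0.6032 0.2748]
[[-0.6633  0.146 ]
 [-0.0578  0.632 ]
 [-0.1186  0.4233]
 [ 0.8397 -1.2013]]
shift in tool [-0.6618  0.6608  0.0018] yaw of y 111.3537695183892
```

Request:
drive_tool:
  steps: [0,0,-0.122,0,0,0,0,0,0,-0.122,0,0,0,0,0,0,-0.122,0,0,0,0,0,0,-0.122,0,0,0,0,0,0,-0.122,0,0,0,0,0,0,-0.122,0,0,0,0,0,0,-0.122,0,0,0,0,0,0,-0.122,0,0,0,0,0,0,-0.122,0,0,0,0,0,0,-0.122,0,0,0,0]

```text
time_s: 0.93
tcp_pos: [0.2275, -0.5817, 0.2409]
ee_rot: [[0.028, -1.0, -0.001], [-1.0, -0.028, 0.001], [-0.001, 0.001, -1.0]]
wrist_force: [-0.4, 0.2, -0.5]
gripper_width: 0.322
gripper_force: 0.0
```

Request:
drive_tool:
  steps: [0,0,-0.121,0,0,0,0,0,0,0,-0.033,-0.02,0,0,0,0,0,-0.033,-0.02,0,0,0,0,0,-0.033,-0.02,0,0,0,0,0,-0.033,-0.02,0,0,0,0,0,-0.033,-0.02,0,0,0,0,0,-0.033,-0.02,0,0,0,0,0,-0.033,-0.02,0,0,0,0,0,-0.033,-0.02,0,0,0,0,0,-0.033,-0.02,0,0]

```text
time_s: 1.77
tcp_pos: [0.3635, -0.2606, 0.2414]
ee_rot: [[0.142, -0.99, -0.0], [-0.99, -0.142, 0.0], [-0.0, 0.0, -1.0]]
wrist_force: [0.6, -0.5, -0.3]
gripper_width: 0.005
gripper_force: 0.0
```

Request:
drive_tool:
  steps: [0,0,0,-0.033,-0.02,0,0,0,0,0,-0.033,-0.02,0,0,0,0,0,-0.033,-0.02,0,0,0,0,0,-0.033,-0.02,0,0,0,0,0,-0.033,-0.02,0,0,0,0,0,-0.033,-0.02,0,0,0,0,0,-0.033,-0.02,0,0,0,0,0,-0.033,-0.02,0,0,0,0,0,-0.033,-0.02,0,0,0,0,0,-0.033,-0.02,0,0]

```text
time_s: 2.6
tcp_pos: [0.5144, 0.0946, 0.2413]
ee_rot: [[0.143, -0.99, -0.001], [-0.99, -0.143, -0.0], [0.0, 0.001, -1.0]]
wrist_force: [1.1, 0.0, 1.0]
gripper_width: 0.007
gripper_force: 0.0
```

Request:
drive_tool:
  steps: [0,0,0,-0.033,-0.0225,0,0,0,0,0,-0.033,-0.0225,0,0,0,0,0,-0.033,-0.0225,0,0,0,0,0,-0.033,-0.0225,0.02,0,0,0,0,-0.0325,-0.0225,0.03,0,0,0,0,0,0,0.03,0,0,0,0,0,0,0.02,0,0,0,0,0,0,0,0]

```text
time_s: 3.27
tcp_pos: [0.5951, 0.2624, 0.141]
ee_rot: [[0.142, -0.99, -0.011], [-0.99, -0.142, -0.006], [0.005, 0.012, -1.0]]
wrist_force: [-0.6, -0.5, -0.6]
gripper_width: 0.007
gripper_force: 0.0
```

```bash
python3 - <<'E'
from h import *
print(r.sense()["tcp_pos"]);P=r.camera_params("wrist")
a=r.capture("wrist");cv2.imwrite("pics/w1.png",a)
print(r.sense()["tcp_pos"],r.sense()["wrist_force"])
np.savez("w1.npz",**P)
E
```

```text
[0.59509941 0.2623867  0.1409616 ]
[0.59680585 0.26268372 0.14439843] [ 0.31283423 -0.53247902  1.53601366]
```

View pics/w1.png

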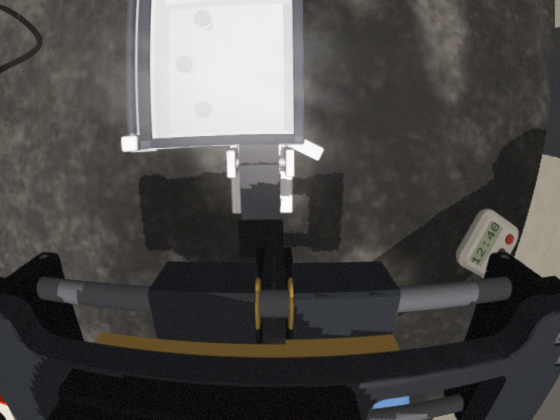

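```bash
python3 - <<'E'
from h import *
np.set_printoptions(precision=4,suppress=True)
P=dict(np.load("w1.npz"))
w=ray("wrist",[(203,18),(184,64),(203,109),(240,219),(283,219)],[.029]*3+[.0545]*2,P);print(w)
m=np.array([[15,-38],[30,0],[15,38],[-13,122],[-47,122]])/1e3
t,th,R,e=fit(m,w);print(t,th);print(e)
s=r.sense();T=t+R@[-.03,.137];print("pad",T,s["tcp_pos"],s["ee_rot"])
print("tool shift",s["ee_rot"].T@(np.r_[T,.09]-s["tcp_pos"]))
E
```

```text
[[0.672  0.1091]
 [0.6814 0.1487]
 [0.661  0.1835]
 [0.6197 0.2607]
 [0.5879 0.2562]]
[0.6519 0.1434] 8.904128375599246
[[-0.6709  0.8899]
 [-0.1918  0.5867]
 [ 0.1431  0.2319]
 [-0.547  -1.263 ]
 [ 1.2666 -0.4455]]
pad [0.6011 0.2741] [0.5968 0.2627 0.1444] [[ 0.1427 -0.9898 -0.0059]
 [-0.9898 -0.1426 -0.0042]
 [ 0.0033  0.0065 -1.    ]]
tool shift [-0.0109 -0.0062  0.0543]
```

Top and wrist agree: jig ≈ (0.652, 0.144), yaw ≈ 8.5°; pad ≈ (0.602, 0.2745). The wrist picture shows the studs at (203,18), (184,64), (203,109) and the pad edge at row 219.

Request:
drive_tool:
  steps: [0,0,0,-0.006,-0.003,0,0,0,0,0,-0.005,-0.003,0.01,0,0,0,0,0,0,0.02,0,0,0,0,0,0,0.02,0,0,0,0,0,0,0.008,0,0,0,0,0,0,0,0,0,0,0,0,0,0,0]

```text
time_s: 3.9
tcp_pos: [0.6034, 0.2756, 0.0907]
ee_rot: [[0.143, -0.99, 0.001], [-0.99, -0.143, 0.001], [-0.0, -0.002, -1.0]]
wrist_force: [-0.2, -0.4, 0.5]
gripper_width: 0.003
gripper_force: 0.0
```

Request:
drive_tool:
  steps: [0,0,0,0,0,0.008,0,0,0,0,0,0,0.008,0,0,0,0,0,0,0.003,0,0,0,0,0,0,0.003,0,0,0,0,0,0,0.002,0,0,0,0,0,0,0.002,0,0,0,0,0,0,0,0,0,0,0,0,0,0,0]

```text
time_s: 4.57
tcp_pos: [0.6033, 0.2758, 0.0642]
ee_rot: [[0.143, -0.99, 0.002], [-0.99, -0.143, 0.001], [-0.001, -0.002, -1.0]]
wrist_force: [-0.1, 2.5, 3.3]
gripper_width: 0.001
gripper_force: 1.8
```

Request:
drive_tool:
  steps: [0,0,0,0,0,0.002,0,0,0,0,0,0,0.001,0,0,0,0,0,0,0,0,0,0,0,0,0,0,0]

```text
time_s: 4.9
tcp_pos: [0.6033, 0.2759, 0.062]
ee_rot: [[0.143, -0.99, 0.002], [-0.99, -0.143, 0.001], [-0.001, -0.002, -1.0]]
wrist_force: [-1.0, 3.6, 7.7]
gripper_width: 0.003
gripper_force: 3.9
```

```bash
python3 - <<'E'
from h import *
b=cv2.imread("pics/w1.png").astype(int);a=r.capture("top");cv2.imwrite("pics/t2.png",a)
c=a[120:240,200:320].astype(int)-cv2.imread("pics/top0.png")[120:240,200:320]
n=(abs(c).sum(2)>60);print(n.sum(),np.argwhere(n).min(0)+[120,200],np.argwhere(n).max(0)+[120,200])
cv2.imwrite("pics/t2c.png",cv2.resize(a[110:250,190:330],None,fx=4,fy=4))
E
```

```text
2100 [167 200] [239 287]
```

View pics/t2c.png

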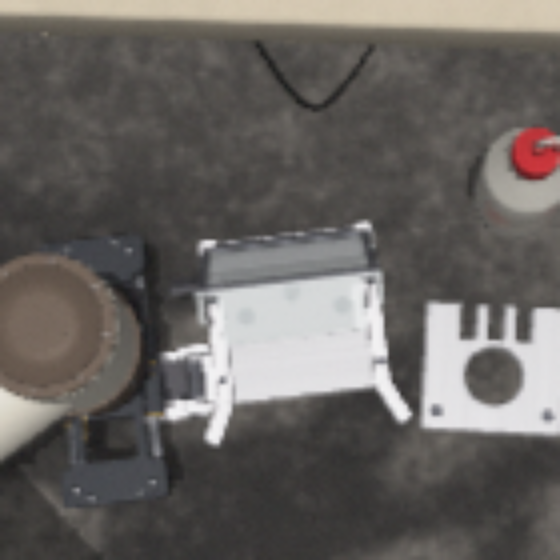

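The lid is swinging open (upright outline at crop (290,260), studs visible beneath). Lifting off and heading to flange_a.

Request:
drive_tool:
  steps: [0,0,0,0,0,-0.02,0,0,0,0,0,0,-0.04,0,0,0,0,0,0,-0.04,0,0,0,0.094,0,0,-0.04,0,0,0,0.094,0,0,0,0.5,0,0,0,0.039,0,0,0.5,0,0,0,0.039,0,0,0.5,0,0,0,0.039,0,0,0.5,0,0,0,0.039,0,0,0.5,0,0,0,0.039,0,0,0.5]

```text
time_s: 5.78
tcp_pos: [0.5921, 0.0776, 0.1993]
ee_rot: [[-0.045, -0.999, -0.004], [-0.999, 0.045, -0.002], [0.002, 0.004, -1.0]]
wrist_force: [0.3, -0.5, 0.8]
gripper_width: 0.378
gripper_force: 0.0
```

Request:
drive_tool:
  steps: [0,0,0,0.039,-0.001,0,0.5,0,0,0,0.039,-0.001,0,0.5,0,0,0,0.039,-0.001,0,0.5,0,0,0,0.039,-0.001,0,0.5,0,0,0,0.039,-0.001,0,0.5,0,0,0,0.039,-0.001,0,0.5,0,0,0,0.039,-0.001,0,0.5,0,0,0,0.039,-0.001,0,0.5,0,0,0,0.039,-0.001,0,0.5,0,0,0,0,0,0,0.5]

```text
time_s: 6.62
tcp_pos: [0.5845, -0.2769, 0.1986]
ee_rot: [[-0.053, -0.999, -0.005], [-0.999, 0.053, -0.0], [0.001, 0.005, -1.0]]
wrist_force: [0.6, 1.0, 0.5]
gripper_width: 0.501
gripper_force: 0.0
```

Request:
drive_tool:
  steps: [0,0,0,0.033,-0.002,0,0.5,0,0,0,0,0,0.03,0.5,0,0,0,0,0,0.04,0.5,0,0,0,0,0,0.03,0.5,0,0,0,0,0,0.02,0.5,0,0,0,0,0,0,0.5,0,0,0,0,0,0,0.5]

```text
time_s: 7.2
tcp_pos: [0.5859, -0.3037, 0.0789]
ee_rot: [[-0.045, -0.999, -0.006], [-0.999, 0.045, 0.001], [-0.001, 0.006, -1.0]]
wrist_force: [0.5, 0.4, 1.2]
gripper_width: 0.502
gripper_force: 0.0
```

```bash
python3 - <<'E'
from h import *
np.set_printoptions(precision=4,suppress=True)
s=r.sense();print(s["tcp_pos"],s["ee_rot"],s["joints"])
T=np.array([.5870,-.3101,.024]);print(s["ee_rot"].T@(T-s["tcp_pos"]),"turn deg",np.degrees(np.arctan2(s["ee_rot"][1,1],s["ee_rot"][0,1]))-177.44)
E
```

```text
[ 0.5859 -0.3037  0.0789] [[-0.0453 -0.999  -0.0055]
 [-0.999   0.0453  0.0009]
 [-0.0006  0.0056 -1.    ]] [-13.376   33.6751  -5.1531   0.0309 -51.4912  10.7615]
[ 0.0064 -0.0017  0.0548] turn deg -0.03512439066219031
```

Request:
drive_tool:
  steps: [0,0,0,0.0065,-0.0015,0.005,0.5,0,0,0,0,0,0.02,0.5,0,0,0,0,0,0.015,0.5,0,0,0,0,0,0.01,0.5,0,0,0,0,0,0.005,0.5,0,0,0,0,0,0,0.5,0,0,0,0,0,0,0.5]

```text
time_s: 7.78
tcp_pos: [0.5895, -0.3106, 0.0267]
ee_rot: [[-0.045, -0.999, 0.001], [-0.999, 0.045, -0.001], [0.001, -0.001, -1.0]]
wrist_force: [-0.1, 0.0, 0.2]
gripper_width: 0.5
gripper_force: 0.0
```

Request:
drive_tool:
  steps: [0,0,0,0,0.0025,0.003,0.5,0,0,0,0,0,0,0.3,0,0,0,0,0,0,0.2,0,0,0,0,0,0,0.1,0,0,0,0,0,0,0.1,0,0,0,0,0,0,0.1,0,0,0,0,0,0,0.1,0,0,0,0,0,0,0.1]

```text
time_s: 8.45
tcp_pos: [0.5868, -0.3104, 0.0232]
ee_rot: [[-0.045, -0.999, 0.001], [-0.999, 0.045, -0.001], [0.0, -0.001, -1.0]]
wrist_force: [0.6, -0.7, 2.5]
gripper_width: 0.239
gripper_force: 30.1
```

```bash
python3 - <<'E'
from h import *
np.set_printoptions(precision=4,suppress=True)
s=r.sense();print(s["tcp_pos"],s["ee_rot"].round(4),s["gripper_width"],s["gripper_force"],s["wrist_force"])
R=s["ee_rot"]
J=np.array([.652,.144]);a=np.radians(8.5);u=np.array([np.cos(a),np.sin(a)])
for k in(-.25,-.2,-.15): print(k,J+u*k,R.T@np.r_[J+u*k-s["tcp_pos"][:2],0])
E
```

```text
[ 0.5868 -0.3104  0.0232] [[-0.0448 -0.999   0.0011]
 [-0.999   0.0448 -0.0005]
 [ 0.0005 -0.0011 -1.    ]] 0.23870071130916523 30.09436598047614 [ 0.6032 -0.6603  2.484 ]
-0.25 [0.4047 0.107 ] [-0.4088  0.2006 -0.0004]
-0.2 [0.4542 0.1144] [-0.4184  0.1515 -0.0004]
-0.15 [0.5036 0.1218] [-0.428   0.1024 -0.0003]
```

Request:
drive_tool:
  steps: [0,0,0,0,0.015,0,0.1,0,0,0,0,0.028,0,0.1,0,0,0,0,0.028,0,0.1,0,0,0,0,0.028,0,0.1,0,0,0,0,0.02,0,0.1,0,0,0,-0.015,0.01,0,0.1,0,0,0,-0.03,0.002,0,0.1,0,0,0,-0.03,0.002,0,0.1,0,0,0,-0.03,0.002,0,0.1,0,0,0,-0.03,0.002,0,0.1]

```text
time_s: 9.28
tcp_pos: [0.4556, -0.1684, 0.0232]
ee_rot: [[-0.046, -0.999, 0.001], [-0.999, 0.046, -0.0], [0.0, -0.001, -1.0]]
wrist_force: [1.0, -1.1, 1.7]
gripper_width: 0.248
gripper_force: 30.1
```

Request:
drive_tool:
  steps: [0,0,0,-0.03,0.001,0,0.1,0,0,0,-0.03,0.001,0,0.1,0,0,0,-0.03,0.001,0,0.1,0,0,0,-0.03,0.001,0,0.1,0,0,0,-0.03,0.001,0,0.1,0,0,0,-0.03,0.001,0,0.1,0,0,0,-0.03,0.001,0,0.1,0,0,0,-0.02,0,0,0.1,0,0,0,-0.01,0,0,0.1,0,0,0,0,0,0,0.1]

```text
time_s: 10.12
tcp_pos: [0.4602, 0.0729, 0.0231]
ee_rot: [[-0.042, -0.999, 0.002], [-0.999, 0.042, 0.001], [-0.001, -0.002, -1.0]]
wrist_force: [-0.3, 3.9, 3.5]
gripper_width: 0.244
gripper_force: 29.9
```

```bash
python3 - <<'E'
from h import *
np.set_printoptions(precision=4,suppress=True)
s=r.sense();R=s["ee_rot"];print(s["tcp_pos"],s["gripper_width"],s["wrist_force"])
J=np.array([.652,.144]);a=np.radians(8.5);u=np.array([np.cos(a),np.sin(a)])
for k in(-.25,-.2): print(k,J+u*k,R.T@np.r_[J+u*k-s["tcp_pos"][:2],0])
print("turn",np.radians(np.degrees(np.arctan2(R[1,1],R[0,1]))%360-188.5))
E
```

```text
[0.4602 0.0729 0.0231] 0.24371232288989902 [-0.3309  3.9311  3.5076]
-0.25 [0.4047 0.107 ] [-0.0318  0.0568 -0.0001]
-0.2 [0.4542 0.1144] [-0.0412  0.0077  0.    ]
turn -0.190074760904215
```

Request:
drive_tool:
  steps: [0,0,0,-0.014,0.004,0,0.1,0,0,0,-0.014,0.004,0,0.1,0,0,0,-0.013,0,0,0.1,0,0,-0.04,0,0,0,0.1,0,0,-0.05,0,0,0,0.1,0,0,-0.05,0,0,0,0.1,0,0,-0.05,0,0,0,0.1,0,0,0,0,0,0,0.1,0,0,0,0,0,0,0.1]

```text
time_s: 10.87
tcp_pos: [0.4535, 0.1111, 0.0231]
ee_rot: [[0.143, -0.99, 0.0], [-0.99, -0.143, 0.0], [0.0, -0.0, -1.0]]
wrist_force: [-0.0, -0.8, 5.9]
gripper_width: 0.244
gripper_force: 30.0
```

```bash
python3 - <<'E'
from h import *
np.set_printoptions(precision=4,suppress=True)
P=r.camera_params("wrist");a=r.capture("wrist");t=r.capture("top");cv2.imwrite("pics/t3.png",t);cv2.imwrite("pics/w3.png",a)
np.savez("w3.npz",**P)
s=r.sense();print(s["tcp_pos"],s["ee_rot"],s["wrist_force"])
b=cv2.resize(t[140:280,190:330],None,fx=4.2,fy=4.2,interpolation=cv2.INTER_CUBIC);cv2.imwrite("pics/t3c.png",b)
E
```

```text
[0.4535 0.1111 0.0231] [[ 0.1428 -0.9898  0.0004]
 [-0.9898 -0.1428  0.    ]
 [ 0.     -0.0004 -1.    ]] [ 0.294  -0.8892  5.8976]
```

View pics/t3c.png

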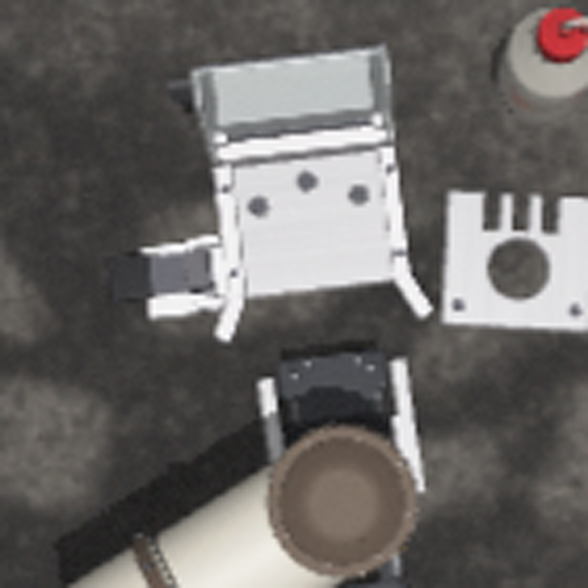

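View pics/w3.png

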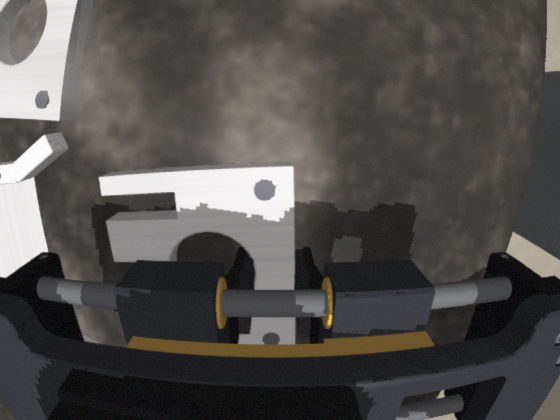

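Lid upright and open; flange_a held in front of the mouth; studs at crop (259,206), (307,181), (359,194). Flange front corners top crop ≈ (266,380), (399,361); wrist view right edge (101,178)→(294,167).

```bash
python3 - <<'E'
from h import *
np.set_printoptions(precision=4,suppress=True)
u=lambda p,s,o:(np.array(p)+.5)/s-.5+o
px=u([(259,206),(307,181),(359,194)],4.2,[190,140])
# sub-pixel stud centroids: darkness in raw picture
g=255-cv2.cvtColor(cv2.imread("pics/t3.png"),cv2.COLOR_BGR2GRAY).astype(float)
c=[]
for p in px:
    x,y=p.round().astype(int);q=g[y-4:y+5,x-4:x+5];q=np.clip(q-np.median(q)-20,0,None);yy,xx=np.mgrid[y-4:y+5,x-4:x+5]
    c.append([(q*xx).sum()/q.sum(),(q*yy).sum()/q.sum()])
print(px,np.array(c))
m=np.array([[15,38],[30,0],[15,-38]])/1e3
for p in(px,c):
    t,th,R,e=fit(m,ray("top",p,.029));print("jig",t,th,e.ravel())
F=ray("top",u([(262,379),(401,358),(425,488)],4.2,[190,140]),.016);print("flange corners top",F,np.degrees(np.arctan2(*(F[1]-F[2])[::-1])))
P=dict(np.load("w3.npz"));E=P["extrinsics"];print("cam",-E[:3,:3].T@E[:3,3])
W=ray("wrist",[(101,177),(294,167),(296,338),(175,211),(176,193),(265,190)],.016,P);print(W)
print(np.linalg.norm(W[0]-W[1]),np.degrees(np.arctan2(*(W[0]-W[1])[::-1])))
S=r.sense();A=S["ee_rot"];f=-A[:2,1];print("tool fwd yaw",np.degrees(np.arctan2(f[1],f[0])))
l=np.array([-f[1],f[0]])
for q in list(F)+list(W):print("in tool (fwd,left) mm",(q-S["tcp_pos"][:2])@f*1e3,(q-S["tcp_pos"][:2])@l*1e3)
E
```

```text
[[251.2857 188.6667]
 [262.7143 182.7143]
 [275.0952 185.8095]] [[251.0119 188.7406]
 [262.5758 182.7419]
 [274.9461 185.9034]]
jig [0.6511 0.1448] 8.615621902148495 [ 0.2211 -0.3101 -0.368  -0.1716  0.1469  0.4818]
jig [0.6509 0.1454] 8.489439239400408 [ 0.1043 -0.0644 -0.248  -0.2982  0.1437  0.3625]
flange corners top [[0.532  0.1783]
 [0.5507 0.0749]
 [0.4545 0.0544]] 12.044685555651569
cam [0.465  0.0319 0.1668]
[[0.5499 0.0712]
 [0.4521 0.054 ]
 [0.4346 0.1514]
 [0.5073 0.0837]
 [0.5073 0.0744]
 [0.4641 0.067 ]]
0.0992762936266422 9.953893011905919
tool fwd yaw 8.208424771392277
in tool (fwd,left) mm 87.2856759202445 55.26220880622414
in tool (fwd,left) mm 91.02200460355094 -49.73779110556318
in tool (fwd,left) mm -7.109093324294373 -56.318032283636484
in tool (fwd,left) mm 89.6906576318026 -53.264618244377026
in tool (fwd,left) mm -9.539563518995477 -56.2885198684453
in tool (fwd,left) mm -13.026498359764318 42.61242113376439
in tool (fwd,left) mm 49.28525399544253 -34.78485273535312
in tool (fwd,left) mm 47.97987418608224 -44.01808041369071
in tool (fwd,left) mm 4.113586881697785 -45.19249549865765
```

Jig from studs: (0.651, 0.145), 8.5°. Flange held at yaw ≈10.1°, 4–5 mm right of the centre line; correcting while advancing.

Request:
drive_tool:
  steps: [0,0,0.028,-0.0055,0,0,0.1,0,0,0,0,-0.01,0,0.1,0,0,0,0,-0.012,0,0.1,0,0,0,0,-0.012,0,0.1,0,0,0,0,-0.012,0,0.1,0,0,0,0,-0.01,0,0.1,0,0,0,0,0,0,0.1]

```text
time_s: 11.55
tcp_pos: [0.5098, 0.1233, 0.0231]
ee_rot: [[0.115, -0.993, 0.001], [-0.993, -0.115, 0.0], [-0.0, -0.001, -1.0]]
wrist_force: [2.2, -2.6, 4.8]
gripper_width: 0.241
gripper_force: 30.1
```

```bash
python3 - <<'E'
from h import *
P=r.camera_params("wrist");a=r.capture("wrist");cv2.imwrite("pics/w4.png",a);np.savez("w4.npz",**P)
s=r.sense();print(s["tcp_pos"],s["ee_rot"].round(4),s["wrist_force"])
cv2.imwrite("pics/w4c.png",cv2.resize(a[90:350,0:340],None,fx=2.3,fy=2.3,interpolation=cv2.INTER_CUBIC))
E
```

```text
[0.50961841 0.12337716 0.02313722] [[ 1.149e-01 -9.934e-01  2.300e-03]
 [-9.934e-01 -1.149e-01  8.000e-04]
 [-5.000e-04 -2.400e-03 -1.000e+00]] [ 2.82246223 -1.75791547  4.87470284]
```

View pics/w4c.png

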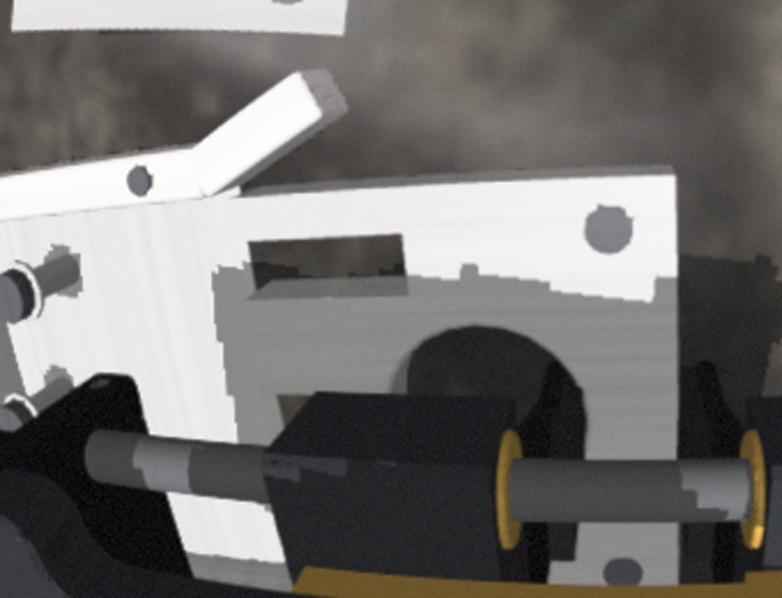

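```bash
python3 - <<'E'
from h import *
np.set_printoptions(precision=1,suppress=True)
P=dict(np.load("w4.npz"))
u=lambda p:(np.array(p)+.5)/2.3-.5+[0,90]
W=ray("wrist",u([(240,196),(675,176),(678,584),(408,293),(402,234),(208,197),(10,220),(203,150)]),[.016]*5+[.018]*3,P)
J=np.array([.651,.145]);a=np.radians(8.5);R=np.array([[np.cos(a),-np.sin(a)],[np.sin(a),np.cos(a)]])
print(((W-J)@R)*1e3)
d=W[0]-W[1];print(np.linalg.norm(d),np.degrees(np.arctan2(d[1],d[0])));d=W[2]-W[1];print(np.degrees(np.arctan2(-d[0],d[1])))
d=W[6]-W[5];print(np.degrees(np.arctan2(d[1],d[0])))
E
```

```text
[[ -57.   -57.8]
 [-153.9  -56.9]
 [-153.6   46.8]
 [ -95.5  -33.8]
 [ -95.6  -47. ]
 [ -49.4  -58.5]
 [  20.4  -57.9]
 [ -49.7  -69.2]]
0.09689009562807539 7.998628633325739
8.321525902937745
8.946974802707572
```

Request:
drive_tool:
  steps: [0,0,-0.007,-0.0004,0,0,0.1,0,0,0,-0.0003,-0.008,0,0.1,0,0,0,-0.0002,-0.008,0,0.1,0,0,0,-0.0002,-0.008,0,0.1,0,0,0,-0.0002,-0.008,0,0.1,0,0,0,0,0,0,0.1]

```text
time_s: 12.1
tcp_pos: [0.5394, 0.1289, 0.0231]
ee_rot: [[0.124, -0.992, -0.001], [-0.992, -0.124, -0.001], [0.001, 0.001, -1.0]]
wrist_force: [-0.2, -1.2, 7.2]
gripper_width: 0.243
gripper_force: 30.1
```

Request:
drive_tool:
  steps: [0,0,0,-0.0001,-0.008,0,0.1,0,0,0,-0.0002,-0.008,0,0.1,0,0,0,-0.0002,-0.008,0,0.1,0,0,0,-0.0002,-0.008,0,0.1,0,0,0,0,0,0,0.1]

```text
time_s: 12.52
tcp_pos: [0.5712, 0.1337, 0.0231]
ee_rot: [[0.124, -0.992, -0.001], [-0.992, -0.124, -0.001], [0.0, 0.001, -1.0]]
wrist_force: [0.7, -1.4, 6.6]
gripper_width: 0.244
gripper_force: 30.1
```

Request:
drive_tool:
  steps: [0,0,0,-0.0002,-0.007,0,0.1,0,0,0,-0.0002,-0.007,0,0.1,0,0,0,-0.0002,-0.007,0,0.1,0,0,0,0,0,0,0.1,0,0,0,0,0,0,0.1]

```text
time_s: 12.93
tcp_pos: [0.5917, 0.1368, 0.0232]
ee_rot: [[0.124, -0.992, -0.001], [-0.992, -0.124, -0.0], [0.0, 0.001, -1.0]]
wrist_force: [-0.9, -1.1, 5.8]
gripper_width: 0.243
gripper_force: 30.1
```

```bash
python3 - <<'E'
from h import *
s=r.sense();J=np.array([.651,.145]);a=np.radians(8.5);R=np.array([[np.cos(a),-np.sin(a)],[np.sin(a),np.cos(a)]])
print((s["tcp_pos"][:2]-J)@R*1e3,s["tcp_pos"],s["wrist_force"],s["gripper_width"],np.degrees(np.arctan2(-s["ee_rot"][1,1],-s["ee_rot"][0,1])))
E
```

```text
[-59.87065787   0.68802505] [0.59168527 0.13683102 0.02315989] [-0.88630127 -1.10232709  5.7896886 ] 0.24276209805928725 7.097630460616282
```

Request:
drive_tool:
  steps: [0,0,0,0,0,0,0.45,0,0,0,0,0,0,0.45,0,0,0,0,0,0,0.45,0,0,0,0,0,0,0.45,0,0,0,0,0,-0.02,0.45,0,0,0,0,0,-0.03,0.45,0,0,0,0,0.02,0,0,0,0,0,0,0.025,0,0,0,0,0,0,0,0,0,0,0,0,0,0,0,0]

```text
time_s: 13.77
tcp_pos: [0.546, 0.1315, 0.0726]
ee_rot: [[0.124, -0.992, -0.001], [-0.992, -0.124, -0.0], [0.0, 0.001, -1.0]]
wrist_force: [0.6, -0.5, -0.5]
gripper_width: 0.231
gripper_force: 0.0
```

Request:
drive_tool:
  steps: [0,0,-0.025,0,0,0,0,0,0,0,0,0,0,0,0,0,0,0,0,0.02,0,0,0,0,0,0,0.02,0,0,0,0,0,0,0.01,0,0,0,0,0,0,0,0,0,0,0,0,0,0,0]

```text
time_s: 14.35
tcp_pos: [0.5477, 0.1318, 0.0222]
ee_rot: [[0.148, -0.989, -0.001], [-0.989, -0.148, -0.001], [0.001, 0.001, -1.0]]
wrist_force: [-0.2, 0.5, -0.2]
gripper_width: 0.005
gripper_force: 0.0
```

```bash
python3 - <<'E'
from h import *
s=r.sense();J=np.array([.651,.145]);a=np.radians(8.5);R=np.array([[np.cos(a),-np.sin(a)],[np.sin(a),np.cos(a)]])
print((s["tcp_pos"][:2]-J)@R*1e3,s["tcp_pos"],s["wrist_force"],s["gripper_width"],np.degrees(np.arctan2(-s["ee_rot"][1,1],-s["ee_rot"][0,1])))
E
```

```text
[-104.12970752    2.20366531] [0.54768834 0.13178811 0.02216251] [-0.19559605  0.52138288 -0.24165197] 0.005127940402702359 8.528505911164741
```

Request:
drive_tool:
  steps: [0,0,0,0.002,-0.008,0,0,0,0,0,0,-0.006,0,0,0,0,0,0,-0.004,0,0,0,0,0,0,-0.004,0,0,0,0,0,0,-0.004,0,0,0,0,0,0,-0.004,0,0,0,0,0,0,-0.003,0,0,0,0,0,0,0,0,0]

```text
time_s: 15.02
tcp_pos: [0.5809, 0.1348, 0.0226]
ee_rot: [[0.148, -0.989, 0.0], [-0.989, -0.148, 0.0], [-0.0, -0.0, -1.0]]
wrist_force: [-0.0, -1.0, 0.8]
gripper_width: 0.005
gripper_force: 0.1
```

Request:
drive_tool:
  steps: [0,0,0,0,-0.002,0,0,0,0,0,0,-0.002,0,0,0,0,0,0,-0.001,0,0,0,0,0,0,0,0,0,0,0,0,0,0,0,0]

```text
time_s: 15.43
tcp_pos: [0.5854, 0.1355, 0.0227]
ee_rot: [[0.148, -0.989, 0.0], [-0.989, -0.148, 0.0], [-0.0, -0.0, -1.0]]
wrist_force: [-0.4, -1.4, -0.2]
gripper_width: 0.003
gripper_force: 0.4
```

Request:
drive_tool:
  steps: [0,0,0,0,-0.001,0,0,0,0,0,0,-0.001,0,0,0,0,0,0,0,0,0,0,0,0,0,0,0,0]

```text
time_s: 15.77
tcp_pos: [0.5874, 0.1358, 0.0227]
ee_rot: [[0.148, -0.989, 0.0], [-0.989, -0.148, 0.0], [-0.0, -0.0, -1.0]]
wrist_force: [-1.1, -0.6, -0.5]
gripper_width: 0.007
gripper_force: 0.5
```

Request:
drive_tool:
  steps: [0,0,0,0,-0.001,0,0,0,0,0,0,-0.001,0,0,0,0,0,0,-0.001,0,0,0,0,0,0,0,0,0,0,0,0,0,0,0,0]

```text
time_s: 16.18
tcp_pos: [0.5905, 0.1363, 0.0227]
ee_rot: [[0.148, -0.989, 0.001], [-0.989, -0.148, 0.0], [-0.0, -0.001, -1.0]]
wrist_force: [-0.2, -0.4, 0.4]
gripper_width: 0.007
gripper_force: 0.4
```

Request:
drive_tool:
  steps: [0,0,0,0,-0.001,0,0,0,0,0,0,-0.001,0,0,0,0,0,0,0,0,0,0,0,0,0,0,0,0]

```text
time_s: 16.52
tcp_pos: [0.5924, 0.1365, 0.0227]
ee_rot: [[0.148, -0.989, 0.0], [-0.989, -0.148, 0.0], [-0.0, -0.0, -1.0]]
wrist_force: [-1.5, 0.3, -0.0]
gripper_width: 0.002
gripper_force: 0.4
```

```bash
python3 - <<'E'
from h import *
P=r.camera_params("wrist");a=r.capture("wrist");cv2.imwrite("pics/w5.png",a);np.savez("w5.npz",**P)
s=r.sense();print(s["tcp_pos"],s["wrist_force"])
cv2.imwrite("pics/w5c.png",cv2.resize(a[90:350,0:340],None,fx=2.3,fy=2.3,interpolation=cv2.INTER_CUBIC))
E
```

```text
[0.59242771 0.13655411 0.02274857] [-0.89447355  0.62802794  0.10672144]
```

Request:
drive_tool:
  steps: [0,0,0,0,-0.001,0,0,0,0,0,0,-0.001,0,0,0,0,0,0,0,0,0,0,0,0,0,0,0,0]

```text
time_s: 16.9
tcp_pos: [0.594, 0.1367, 0.0227]
ee_rot: [[0.148, -0.989, -0.0], [-0.989, -0.148, -0.0], [0.0, 0.0, -1.0]]
wrist_force: [-2.8, -0.7, 0.8]
gripper_width: 0.006
gripper_force: 1.0
```

Request:
drive_tool:
  steps: [0,0,0,0,-0.001,0,0,0,0,0,0,-0.001,0,0,0,0,0,0,0,0,0,0,0,0,0,0,0,0]

```text
time_s: 17.23
tcp_pos: [0.5943, 0.1364, 0.0222]
ee_rot: [[0.148, -0.989, -0.004], [-0.989, -0.148, -0.002], [0.001, 0.005, -1.0]]
wrist_force: [-5.3, -1.4, 1.4]
gripper_width: 0.005
gripper_force: 2.8
```

Request:
drive_tool:
  steps: [0,0,0,0,-0.001,0,0,0,0,0,0,-0.001,0,0,0,0,0,0,0,0,0,0,0,0,0,0,0,0]

```text
time_s: 17.57
tcp_pos: [0.5944, 0.1362, 0.0217]
ee_rot: [[0.148, -0.989, -0.009], [-0.989, -0.147, -0.003], [0.002, 0.009, -1.0]]
wrist_force: [-9.0, -0.6, 4.5]
gripper_width: 0.006
gripper_force: 4.5
```

```bash
python3 - <<'E'
from h import *
P=r.camera_params("wrist");a=r.capture("wrist");cv2.imwrite("pics/w6.png",a);np.savez("w6.npz",**P)
s=r.sense();print(s["tcp_pos"],s["wrist_force"])
cv2.imwrite("pics/w6c.png",cv2.resize(a[90:350,0:340],None,fx=2.3,fy=2.3,interpolation=cv2.INTER_CUBIC))
E
```

```text
[0.59439166 0.13613036 0.02174189] [-9.28036158  0.10625837  3.49916708]
```

View pics/w6c.png

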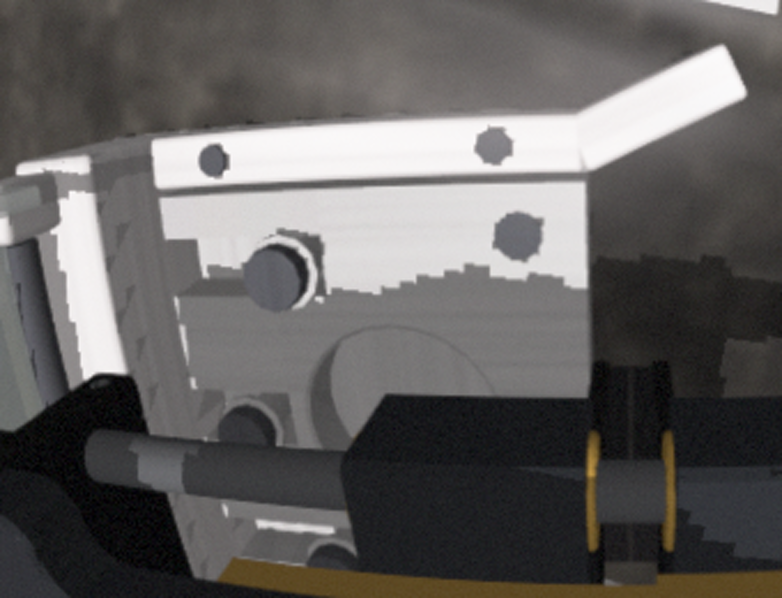

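The flange's rear edge, crop (587,180–370), is flush with the rail front at (585,170). All three studs sit in their slots and the push force rose against the stop, so it is home. Backing off.

Request:
drive_tool:
  steps: [0,0,0,0,0.006,0,0,0,0,0,0,0.02,0,0,0,0,0,0,0.02,0,0,0,0,0,0,0.02,0,0,0,0,0,0,0,-0.03,0,0,0,0,0,0,-0.04,0,0,0,0,0,0.02,-0.04,0,0,0,0,0,0,-0.03,0,0,0,0,0,0,0,0,0,0,0,0,0,0,0]

```text
time_s: 18.45
tcp_pos: [0.5165, 0.126, 0.1629]
ee_rot: [[0.149, -0.989, 0.008], [-0.989, -0.149, 0.004], [-0.003, -0.009, -1.0]]
wrist_force: [-1.3, 0.1, -0.2]
gripper_width: 0.008
gripper_force: 0.0
```

```bash
python3 - <<'E'
from h import *
np.set_printoptions(precision=1,suppress=True)
s=r.sense();print(s["tcp_pos"],s["wrist_force"])
a=r.capture("top");cv2.imwrite("pics/t7.png",a)
b=cv2.imread("pics/top0.png")
for n,(x0,y0,x1,y1) in dict(c=(295,180,332,222),b=(340,180,380,222),bottles=(308,140,395,170),box=(135,225,185,275)).items():
    print(n,np.abs(a[y0:y1,x0:x1].astype(int)-b[y0:y1,x0:x1]).mean())
# rear edge of flange from w6 (rail end vs flange end), jig mm
P=dict(np.load("w6.npz"));u=lambda p:(np.array(p)+.5)/2.3-.5+[0,90]
W=ray("wrist",u([(587,180),(591,365),(582,170),(163,195),(155,187)]),[.016,.016,.018,.016,.018],P)
J=np.array([.651,.145]);t=np.radians(8.5);R=np.array([[np.cos(t),-np.sin(t)],[np.sin(t),np.cos(t)]])
print((W-J)@R*1e3)
E
```

```text
[0.5 0.1 0.2] [-1.3  0.1 -0.2]
c 5.929643929643929
b 6.097817460317461
bottles 5.392592592592592
box 18.2596
[[-48.7 -56.4]
 [-48.9 -16.1]
 [-47.8 -58.8]
 [ 50.7 -56.2]
 [ 51.4 -58.5]]
```

```bash
python3 - <<'E'
from h import *
for f in("top0","t3","t7"):
    h=cv2.cvtColor(cv2.imread(f"pics/{f}.png"),cv2.COLOR_BGR2HSV)[220:285,130:195]
    m=cv2.inRange(h,(100,90,20),(125,255,255));p=np.argwhere(m);print(f,len(p),p.mean(0),p.min(0),p.max(0))
E
```

```text
top0 1079 [29.99814643 30.35866543] [10 10] [50 51]
t3 1080 [30.00555556 30.29444444] [10 10] [50 51]
t7 1046 [29.72275335 29.91204589] [10 10] [50 50]
```

The box hasn't moved: its outline is unchanged and the difference is only shadow. Everything else is in place too, so I'm handing in.

```bash
python3 -c "
from station import r
print(r.finish_job())"
```

```text
the job is handed in; nothing more can be done
None
```

The job is handed in at about 18.5 s of arm time: the lid is open, flange_a is home against the stop under the stud heads, and the camera check showed the other flanges, bottles and box unmoved.

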